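# Draw four cells from the gravity dispenser, a pair at each press

### The job

Draw four battery cells from the sloping dispenser by pressing its black thumb pad down with the fingertips, twice: each full press lifts the gate and lets one pair roll out. Keep the pad fully down until both cells have rolled out and lie at the lower end of the chute, then let it come all the way up so that the next pair rolls down to the closed gate. Work the pad only: do not touch or lift the cells, leave the last two waiting behind the gate, and leave the other things on the bench where they are.

Things in the scene. Friction and masses are not known exactly. Their poses are not given: they have to be found in the camera images.
- dispenser: fixed bench dispenser: aluminium chute 236 x 72 mm, sloping 12 deg, on a grey base plate 240 x 100 x 5 mm, all under 105 mm high. Origin: centre of the base's underside; x uphill, z up; cells roll to -x. Chute floor is 42 mm up at x=0; closed gate at x=-24 mm (a cell at rest against it has its axis at x=-13 mm, the next at 5 mm), lip of the pick-up end at x=-114 mm
- rocker (a joint): angle (rad) of the rocking lever on its pivot (dispenser x=-5, z=64 mm): 0 at rest, a spring holds it there with the gate down; grows as the thumb pad goes down; 0.65 = on its stop, gate fully up and the stop blade down in front of the third waiting cell. The gate frees two cells at 0.35 to 0.5. The pad needs about 2 N to start and 4 N at the stop
- thumb_pad (a point): centre of the top face of the black ribbed thumb pad 28 (along the chute) x 34 mm on the uphill end of the rocker, beside the chute on the dispenser's -y side. At dispenser (60, -66, 97) mm at rest and (67, -66, 51) mm on the stop, moving on an arc about the pivot. Its top leans 0.33 rad up (+x edge higher) at rest and 0.33 rad down when pressed; the pad is 5 mm thick
- torch: bystander: dark grey torch, 132 x 29 mm, lying on the bench; origin under its middle
- loupe: bystander: black loupe, 37 mm across, 31 mm high; origin under its middle
- tape_roll: bystander: yellow tape roll, 69 mm across, 19 mm high, lying flat; origin under its middle
- lock_cylinder: bystander: brass lock cylinder 38 x 70 x 17 mm, lying flat; origin under its middle. A fixed beige bin, 180 mm high, with a multimeter hung over it, stands behind it: pass in front of (nearer the robot than) the bin
- cell_1: the first cell counted from the gate at the start; same make as the others, bare flat-ended cylinder 18.2 mm across and 66 mm long, 46 g, lying across the chute; origin at the middle of its end face on the +y side of the dispenser, own z along its axis
- cell_2: the second cell counted from the gate at the start; same make as the others, bare flat-ended cylinder 18.2 mm across and 66 mm long, 46 g, lying across the chute; origin at the middle of its end face on the +y side of the dispenser, own z along its axis
- cell_3: the third cell counted from the gate at the start; same make as the others, bare flat-ended cylinder 18.2 mm across and 66 mm long, 46 g, lying across the chute; origin at the middle of its end face on the +y side of the dispenser, own z along its axis
- cell_4: the fourth cell counted from the gate at the start; same make as the others, bare flat-ended cylinder 18.2 mm across and 66 mm long, 46 g, lying across the chute; origin at the middle of its end face on the +y side of the dispenser, own z along its axis
- cell_5: the fifth cell counted from the gate at the start; same make as the others, bare flat-ended cylinder 18.2 mm across and 66 mm long, 46 g, lying across the chute; origin at the middle of its end face on the +y side of the dispenser, own z along its axis
- cell_6: the sixth cell counted from the gate at the start; same make as the others, bare flat-ended cylinder 18.2 mm across and 66 mm long, 46 g, lying across the chute; origin at the middle of its end face on the +y side of the dispenser, own z along its axis
Not all that is in view belongs to the job. Leave any orange, turquoise or white look-alike of the cell_6 alone.

How it is judged:
On the way, in this order (a step that is already met when the one before it is completed fails the run):
1. the pad is held down by the fingers, the first pair lies past the gate and the other four are held back (value of joint rocker above 0.5 rad and contact force between the fingers and thumb_pad_plate above 0.3 N and x of each of cell_1, cell_2 in the frame of dispenser below -0.04 m and z of cell_1 in the frame of dispenser between 0.018 and 0.056 m and z of cell_2 in the frame of dispenser between 0.018 and 0.056 m and x of each of cell_3, cell_4, cell_5, cell_6 in the frame of dispenser above 0.005 m), for 0.2 s.
2. the pad is up again and the next pair lies at the closed gate (value of joint rocker below 0.05 rad and x of cell_3 in the frame of dispenser between -0.022 and -0.005 m and x of cell_4 in the frame of dispenser between -0.004 and 0.014 m), for 0.2 s.
3. the pad is held down again, the second pair lies past the gate and the last two are held back (value of joint rocker above 0.5 rad and contact force between the fingers and thumb_pad_plate above 0.3 N and x of each of cell_1, cell_2, cell_3, cell_4 in the frame of dispenser below -0.04 m and z of cell_1 in the frame of dispenser between 0.018 and 0.056 m and z of cell_2 in the frame of dispenser between 0.018 and 0.056 m and z of cell_3 in the frame of dispenser between 0.018 and 0.056 m and z of cell_4 in the frame of dispenser between 0.018 and 0.056 m and x of each of cell_5, cell_6 in the frame of dispenser above 0.005 m), for 0.2 s.
At the end, for the whole second after the job is handed in: The first four cells rest in the pick-up end of the chute, more than 15 mm past the gate; the last two rest behind the closed gate, the fifth against it; the rocker is up (under 0.05 rad); nothing moves (value of joint rocker below 0.05 rad and x of each of cell_1, cell_2, cell_3, cell_4 in the frame of dispenser below -0.04 m and z of cell_1 in the frame of dispenser between 0.018 and 0.056 m and z of cell_2 in the frame of dispenser between 0.018 and 0.056 m and z of cell_3 in the frame of dispenser between 0.018 and 0.056 m and z of cell_4 in the frame of dispenser between 0.018 and 0.056 m and x of cell_5 in the frame of dispenser between -0.022 and -0.005 m and x of cell_6 in the frame of dispenser between -0.004 and 0.014 m and linear speed of each of cell_1, cell_2, cell_3, cell_4, cell_5, cell_6 below 0.03 m/s); the robot touches nothing.
It fails at once if the robot touches a cell (contact force between any of the fingers, the arm and cell_1 above 0.3 N or contact force between any of the fingers, the arm and cell_2 above 0.3 N or contact force between any of the fingers, the arm and cell_3 above 0.3 N or contact force between any of the fingers, the arm and cell_4 above 0.3 N or contact force between any of the fingers, the arm and cell_5 above 0.3 N or contact force between any of the fingers, the arm and cell_6 above 0.3 N).
It fails at once if a cell is lifted out of the chute (z of any of cell_1, cell_2, cell_3, cell_4, cell_5, cell_6 in the frame of dispenser above 0.095 m).
It fails at once if one of the last two cells passes the gate (x of any of cell_5, cell_6 in the frame of dispenser below -0.03 m).
It fails at once if a bystander is pushed more than 20 mm (distance of any of torch, loupe, tape_roll, lock_cylinder from where it was at the start of the episode above 0.02 m).
It also fails if it takes over 45 s, if anything falls off the work surface, if the arm or the gripper's body presses on something with over 40 N, if the wrist force passes 120 N, or if a joint passes its speed limit or range.

### The arm

A 6-joint arm with a two-finger parallel gripper is mounted at the origin on a cart in front of the work surface, level with it; the furniture and walls round the work are solid. World frame = base frame: x ahead of the robot, y to its left, z up, the work surface at z = 0. Lengths are in m, angles in rad, forces in N, time in s.
With the tool pointing down it reaches from about 0.4 to 0.825 m from the base axis. Payload 7 kg.
Tool frame: the origin (TCP) lies on the mounting face of the last link; the fingertips stand ahead of it and the grasp point (between the pads) lies 159 mm ahead of it (r.tips_ahead is the z of the fingertips in the tool frame, in m); z points along the fingers, y is the line along which they close (so a half turn about z gives the same grasp; the last joint's range is limited). The gripper opens to 88 mm and grips with 3 to 60 N. Pads are 19 mm wide; open, the fingers measure 130 mm over their backs; the gripper's body (78 mm by 193 mm) begins 47 mm behind the grasp point.
Start: joints at [-0.853, 0.359, 0.012, 0, -1.224, -0.288], TCP at [0.281, -0.614, 0.405] pointing down, gripper open.
Joint ranges: [-3.07, 3.07], [-1.43, 2.12], [-1.02, 1.25], [-3.03, 1.67], [-3.05, -0], [-3.03, 3.03]. Speed limits (rad/s): [2.39, 2.39, 3.01, 3.14, 3.14, 3.14].

### API

Orientations are given as [roll, pitch, yaw] about the fixed x, y, z axes, in that order (R = Rz(yaw) Ry(pitch) Rx(roll)).
In Python, from rig import r gives the robot as it stands. The module is installed in compiled form; this text tells all that it offers.
- The arm moves only by the tool send_rows, never from a script. Its argument "increments" is one flat list of numbers, 7 for each row, row after row: the turn, a rotation vector about the tool's x, y, z in degrees, then the shift along the tool's x, y, z in cm, then the opening, from 0 (shut) to 1 (fully open). In form: [wx, wy, wz, x, y, z, gripper, wx, wy, wz, x, y, z, gripper, ...]. A call has 1 to 8 rows; each row shifts and turns the commanded pose from where the row before left it, along the tool's axes as they then stand; what a row does not reach is not made up. A row lasts 1/8 s, in which the tool goes at most 62.5 mm and 10.7 degrees, less where a joint would pass 70% of its speed; a pose out of reach is approached as far as the arm can. A call is refused whole if a number of a shift passes 6.25 or a number of a turn 10.7, either way. A call with a gripper value outside its range is refused whole. The fingers move at their own pace and stop on an object; "newtons" is the grip in N (left out, the last holds). Time passes only in rows, so rows that do not move let the fingers close. It gives the time, the measured TCP pose, the force, the opening and the grip force at its end, in the units of the state.
- r.state(): the state, without advancing time (a new reading comes with each control period).
- r.grab_frame(name): name is "scene" or "side" or "wrist"; returns the picture (400x640x3 uint8, red, green, blue); there is no depth.
- r.calibration(name): a dict with "fx", "fy", "cx", "cy" (pixels), "T" (4x4, takes a point from camera to world coordinates); the wrist camera has in their place "T_tool_cam" (4x4, takes a point from camera to tool coordinates, whose origin is the TCP and whose axes are the flange's). Camera axes: x right, y up, looking along -z (the intrinsics and any distortion apply to the point x, -y, -z); pixel columns grow to the right and rows downward; lengths in m; the calibration is good to about 2 mm. A picture is of the moment at which its call begins: read the wrist's pose just before it. calibration takes no time and is no camera call.
- r.finish_job(): hands the job in; it is judged then, once.
The state is a dict: "t": time; "joint_positions": joint angles; "qd": joint speeds; "tau": joint torques, N m; "eef_pos": TCP position; "eef_rot": TCP orientation; "contact_force": force on the tool from outside, world axes, zero at the start; "wrist_torque": the same for the moment, N m; "finger_gap": opening from 0.0 (shut) to 1.0 (fully open); "gripper_force": force on a finger pad.
Only numpy, scipy, OpenCV 4.12 (cv2) and the standard library are available. Lean on these libraries where they do the work, as an engineer would, in place of code of your own. Each camera call takes 0.05 s, during which the arm holds its last target. There are 200 camera calls.

## Working session

There is one attempt and no reset: what is moved stays moved. The work goes in short steps, Python scripts to look and compute and a tool call to move; the robot and the scene stay as the last step left them, time stands still between calls to the robot, and variables do not carry over. Pictures are saved under pics/ and viewed, at most 10 in all, crops included, and the job is handed in when it is done.

Besides the shell and the picture viewer there is one more tool, called after ">>>" as name(argument=value, ...) on one line, values as JSON. send_rows: Moves the arm, as the interface text tells. Its arguments: {"type":"object","properties":{"increments":{"type":"array","items":{"type":"number"}},"newtons":{"type":"number"}},"required":["increments"]}

```bash
mkdir -p pics; python3 - <<'E'
from rig import r
import cv2,numpy as np
for n in("scene","side"):
    cv2.imwrite(f"pics/{n}0.png",r.grab_frame(n)[:,:,::-1])
    c=r.calibration(n);print({k:np.round(v,4).tolist() for k,v in c.items()})
print(r.calibration("wrist"),r.tips_ahead)
print(r.state())
E
```

```text
{'fx': 397.6882, 'fy': 397.6882, 'cx': 315.2992, 'cy': 202.0586, 'T': [[0.4825, 0.5046, -0.716, -0.2093], [-0.8759, 0.2715, -0.3989, -0.0349], [-0.0068, 0.8196, 0.5729, 0.6162], [0.0, 0.0, 0.0, 1.0]]}
{'fx': 496.1716, 'fy': 496.1716, 'cx': 325.2654, 'cy': 209.8705, 'T': [[0.3316, 0.6833, -0.6505, -0.1306], [-0.9434, 0.2326, -0.2366, 0.1232], [-0.0104, 0.6921, 0.7217, 0.7806], [0.0, 0.0, 0.0, 1.0]]}
{'fx': 325.5721335535918, 'fy': 325.5721335535918, 'cx': 318.7350772756188, 'cy': 196.1565711147202, 'T_tool_cam': array([[ 1.49658136e-04,  9.63383918e-01,  2.68125724e-01,
         7.14539048e-02],
       [ 9.99999799e-01,  2.10332695e-05, -6.33737102e-04,
         3.62896368e-04],
       [-6.16171693e-04,  2.68125765e-01, -9.63383721e-01,
         2.01714330e-02],
       [ 0.00000000e+00,  0.00000000e+00,  0.00000000e+00,
         1.00000000e+00]])} 0.1781
{'t': 0.1, 'joint_positions': array([-8.52901638e-01,  3.59362211e-01,  1.11563667e-02, -2.65394882e-04,
       -1.22408086e+00, -2.88124081e-01]), 'qd': array([-0.00099108, -0.00345967,  0.0013785 ,  0.00120314, -0.00197239,
       -0.00090189]), 'tau': array([ 6.18360718e-04, -5.84162486e+01,  2.93752670e+01,  7.01551527e+00,
        1.01989068e-02, -3.63406184e-05]), 'eef_pos': array([ 0.28119284, -0.61347233,  0.40379613]), 'eef_rot': array([ 3.14009281e+00, -1.84315800e-04, -2.71191228e+00]), 'contact_force': array([-0.03265088,  0.07022049,  0.27517863]), 'wrist_torque': array([-0.05701662,  0.06538692,  0.02220759]), 'gripper_force': 0.0, 'finger_gap': 0.9999320946370327}
```

View pics/scene0.png

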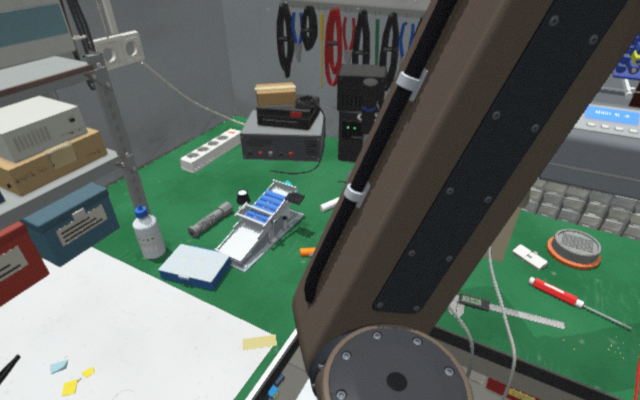

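View pics/side0.png

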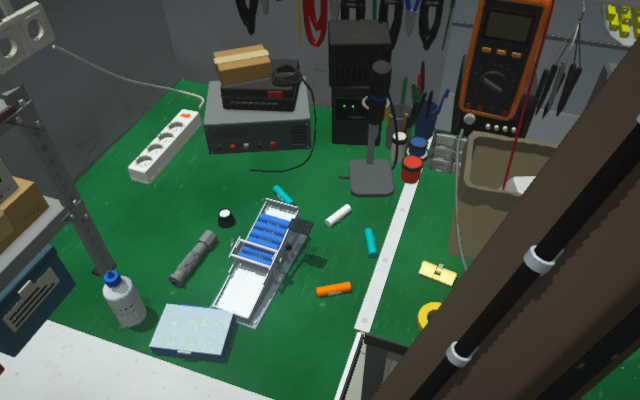

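Side view: the dispenser is at about (262,262), with blue cells at (265,235) and a black pad near (297,230). Look-alikes to leave alone: orange (333,289), turquoise (370,242) and (283,194), white (338,215). The torch is at (193,257), the loupe at (226,216), the lock at (438,272) and the tape at (430,317). Other black objects that could pass for the pad are the loupe and the lamp foot at (372,178). The pad is the one attached to the dispenser.

```bash
python3 - <<'E'
import cv2,numpy as np
a=cv2.imread("pics/side0.png")[180:340,200:330]
b=cv2.imread("pics/scene0.png")[170:280,210:310]
a=cv2.resize(a,None,fx=3.7,fy=3.7,interpolation=cv2.INTER_CUBIC)[:592]
b=cv2.resize(b,None,fx=3.1,fy=3.1,interpolation=cv2.INTER_CUBIC)
o=np.zeros((592,a.shape[1]+b.shape[1],3),np.uint8);o[:a.shape[0],:a.shape[1]]=a;o[:b.shape[0],a.shape[1]:]=b
print(o.shape,a.shape);cv2.imwrite("pics/crop1.png",o)
E
```

```text
(592, 791, 3) (592, 481, 3)
```

View pics/crop1.png

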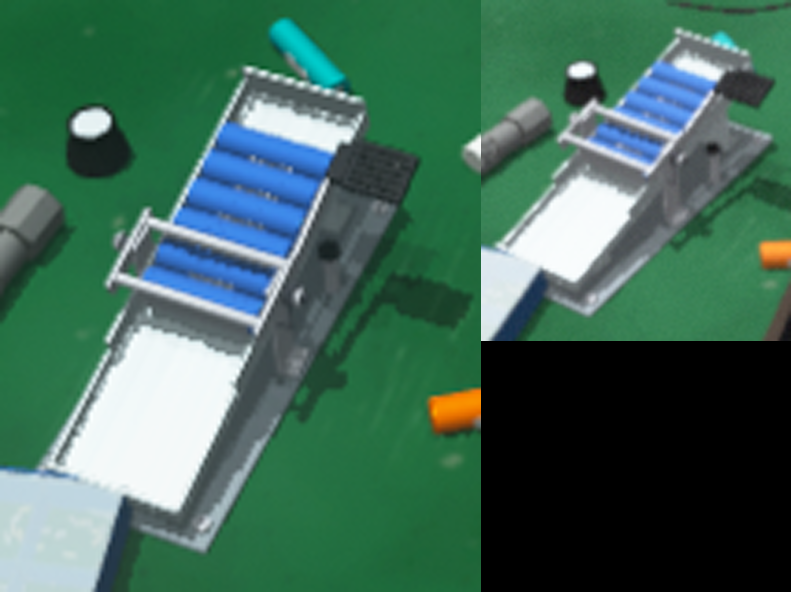

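The crop shows the black ribbed pad on the right (−y) side of the chute, centred at about (301,226) in the side view and (295,198) in the scene view. The blue cells are in the chute. Next I'll fit the dispenser pose.

```bash
cat > h.py <<'E'
import numpy as np
from scipy.optimize import least_squares
from scipy.spatial.transform import Rotation as Ro
from rig import r
def proj(P,c,T):
    p=(np.atleast_2d(P)-T[:3,3])@T[:3,:3]
    return np.c_[c["cx"]+c["fx"]*p[:,0]/-p[:,2],c["cy"]+c["fy"]*-p[:,1]/-p[:,2]]
def tri(obs): # obs: list of (pixel,c,T)
    f=lambda P:np.concatenate([proj(P,c,T)[0]-u for u,c,T in obs])
    s=least_squares(f,[.6,0,.05]);return s.x,np.abs(s.fun).max()
def disp(P,q): # dispenser -> world, q=x,y,yaw
    return np.atleast_2d(P)@Ro.from_euler('z',q[2]).as_matrix().T+[q[0],q[1],0]
def fit(obs,q0=(.6,.1,0.4)): # (P_disp,pixel,c,T)
    f=lambda q:np.concatenate([proj(disp(P,q),c,T)[0]-u for P,u,c,T in obs])
    s=least_squares(f,q0,loss='soft_l1');return s.x,f(s.x).reshape(-1,2).round(1).tolist()
def wristT():
    s=r.state();W=np.eye(4);W[:3,:3]=Ro.from_euler('xyz',s["eef_rot"]).as_matrix();W[:3,3]=s["eef_pos"];return W@r.calibration("wrist")["T_tool_cam"]
E
python3 - <<'E'
from h import *
S=r.calibration("side");C=r.calibration("scene")
print("pad",tri([((301.1,226.2),S,S["T"]),((295.2,198.1),C,C["T"])]))
print("corner",tri([((255.4,329.2),S,S["T"]),((245.2,271.6),C,C["T"])]))
o=[((60,-66,97),(301.1,226.2),S),((60,-66,97),(295.2,198.1),C),((-120,-50,4),(255.4,329.2),S),((-120,-50,4),(245.2,271.6),C),((120,-50,5),(303.9,214.2),C),((-114,36,19),(213.5,305.7),S)]
q,res=fit([(np.array(P)/1000,u,c,c["T"]) for P,u,c in o]);print(q,res)
print(disp([[.06,-.066,.097],[.067,-.066,.051],[.0,0,0]],q))
s=r.state();print(Ro.from_euler('xyz',s["eef_rot"]).as_matrix())
E
```

```text
pad (array([0.4325186 , 0.37604079, 0.09606009]), np.float64(0.06921876060818022))
corner (array([0.25357603, 0.39692415, 0.00596123]), np.float64(0.1534808908600951))
[ 0.3760957   0.44385964 -0.03491687] [[0.4, -0.8], [0.3, -0.5], [-0.2, -0.1], [-0.2, 0.3], [0.4, -0.2], [-0.5, 1.1]]
[[0.43375508 0.37580529 0.097     ]
 [0.44075081 0.37556092 0.051     ]
 [0.3760957  0.44385964 0.        ]]
[[-9.09098930e-01 -4.16579533e-01 -7.92364683e-04]
 [-4.16580246e-01  9.09098038e-01  1.28672039e-03]
 [ 1.84315799e-04  1.49983960e-03 -9.99998858e-01]]
```

```bash
cat >> h.py <<'E'
def rows(p0,y0,p1,y1,n,polar=False,mult=1,rnd=2):
    """n rows from pose p0,yaw y0 to p1,yaw y1, tool down"""
    p0,p1=np.array(p0),np.array(p1);out=[];yaw=y0;p=p0.copy()
    A=[np.hypot(*p0[:2]),np.arctan2(p0[1],p0[0])];B=[np.hypot(*p1[:2]),np.arctan2(p1[1],p1[0])]
    for i in range(1,n+1):
        f=i/n
        t=p0+f*(p1-p0)
        if polar:
            rr=A[0]+f*(B[0]-A[0]);a=A[1]+f*(B[1]-A[1]);t[:2]=rr*np.cos(a),rr*np.sin(a)
        d=t-p;s=np.array([d[0]*np.cos(yaw)+d[1]*np.sin(yaw),d[0]*np.sin(yaw)-d[1]*np.cos(yaw),-d[2]])
        w=-np.degrees(y0+f*(y1-y0)-yaw)
        s=np.round(s*100,rnd);w=np.round(w,1)
        out.append([0,0,w,*s,0])
        p=p+np.array([s[0]*np.cos(yaw)+s[1]*np.sin(yaw),s[0]*np.sin(yaw)-s[1]*np.cos(yaw),-s[2]])/100
        yaw-=np.radians(w)
    return out,p,yaw
E
python3 - <<'E'
from h import *
S=r.calibration("side")
def ray(u,z):
    d=S["T"][:3,:3]@np.array([(u[0]-S["cx"])/S["fx"],-(u[1]-S["cy"])/S["fy"],-1]);o=S["T"][:3,3]
    return (o+d*(z-o[2])/d[2]).round(3)
for n,u,z in [("lock",(438,272),.015),("tape",(430,317),.015),("bin base L",(452,255),0),("bin rim L",(455,200),.18),("meter bottom",(480,125),.18),("lamp",(380,70),.2),("orange",(333,289),.01)]: print(n,ray(u,z))
q=(.376,.444,-.035)
P=disp([.064,-.070,0],q)[0];print(P)
s=r.state()
o,p,y=rows(s["eef_pos"],s["eef_rot"][2],[P[0],P[1],.37],-.035,24,True)
for k in o:print(k)
print(p,y)
E
```

```text
lock [0.474 0.117 0.015]
tape [0.372 0.112 0.015]
bin base L [0.537 0.098 0.   ]
bin rim L [0.504 0.119 0.18 ]
meter bottom [0.732 0.106 0.18 ]
lamp [0.837 0.341 0.2  ]
orange [0.376 0.294 0.01 ]
[0.4375113  0.37180333 0.        ]
[0, 0, np.float64(-6.4), np.float64(-5.15), np.float64(0.62), np.float64(0.14), 0]
[0, 0, np.float64(-6.4), np.float64(-5.14), np.float64(0.44), np.float64(0.14), 0]
[0, 0, np.float64(-6.4), np.float64(-5.12), np.float64(0.26), np.float64(0.14), 0]
[0, 0, np.float64(-6.4), np.float64(-5.09), np.float64(0.08), np.float64(0.14), 0]
[0, 0, np.float64(-6.4), np.float64(-5.06), np.float64(-0.09), np.float64(0.14), 0]
[0, 0, np.float64(-6.3), np.float64(-5.02), np.float64(-0.26), np.float64(0.14), 0]
[0, 0, np.float64(-6.4), np.float64(-4.98), np.float64(-0.42), np.float64(0.15), 0]
[0, 0, np.float64(-6.4), np.float64(-4.92), np.float64(-0.59), np.float64(0.14), 0]
[0, 0, np.float64(-6.4), np.float64(-4.88), np.float64(-0.75), np.float64(0.14), 0]
[0, 0, np.float64(-6.4), np.float64(-4.81), np.float64(-0.91), np.float64(0.14), 0]
[0, 0, np.float64(-6.4), np.float
[... 497 characters left out ...]
float64(-4.25), np.float64(-1.94), np.float64(0.14), 0]
[0, 0, np.float64(-6.4), np.float64(-4.16), np.float64(-2.06), np.float64(0.14), 0]
[0, 0, np.float64(-6.4), np.float64(-4.06), np.float64(-2.18), np.float64(0.15), 0]
[0, 0, np.float64(-6.4), np.float64(-3.96), np.float64(-2.31), np.float64(0.14), 0]
[0, 0, np.float64(-6.4), np.float64(-3.85), np.float64(-2.42), np.float64(0.14), 0]
[0, 0, np.float64(-6.4), np.float64(-3.73), np.float64(-2.53), np.float64(0.14), 0]
[0, 0, np.float64(-6.4), np.float64(-3.62), np.float64(-2.64), np.float64(0.14), 0]
[0, 0, np.float64(-6.4), np.float64(-3.51), np.float64(-2.75), np.float64(0.14), 0]
[0.43750022 0.37185005 0.36999613] -0.034577205669057684
```

```bash
python3 - <<'E'
from h import *
s=r.state();p=s["eef_pos"];y=s["eef_rot"][2]
for t,yy,n in [((.40,-.2,.404),y,8),((.40,.15,.404),y+.9,8),((.4375,.372,.36),-.035,16)]:
    o,p,y=rows(p,y,t,yy,n,rnd=1);print([float(v) for k in o for v in k]);print(p,y)
E
```

```text
[0.0, 0.0, -0.0, -3.5, 4.1, -0.0, 0.0, 0.0, 0.0, -0.0, -3.5, 4.1, -0.0, 0.0, 0.0, 0.0, -0.0, -3.5, 4.0, -0.0, 0.0, 0.0, 0.0, -0.0, -3.5, 4.1, -0.0, 0.0, 0.0, 0.0, -0.0, -3.5, 4.1, -0.0, 0.0, 0.0, 0.0, -0.0, -3.5, 4.1, -0.0, 0.0, 0.0, 0.0, -0.0, -3.5, 4.1, -0.0, 0.0, 0.0, 0.0, -0.0, -3.5, 4.0, -0.0, 0.0]
[ 0.39993538 -0.2004636   0.40379613] -2.7119122782283593
[0.0, 0.0, -6.4, -1.8, 4.0, -0.0, 0.0, 0.0, 0.0, -6.5, -2.3, 3.7, -0.0, 0.0, 0.0, 0.0, -6.4, -2.7, 3.5, -0.0, 0.0, 0.0, 0.0, -6.5, -3.0, 3.2, -0.0, 0.0, 0.0, 0.0, -6.4, -3.4, 2.8, -0.0, 0.0, 0.0, 0.0, -6.5, -3.6, 2.4, -0.0, 0.0, 0.0, 0.0, -6.4, -3.9, 1.9, -0.0, 0.0, 0.0, 0.0, -6.5, -4.2, 1.5, -0.0, 0.0]
[0.40051519 0.15030806 0.40379613] -1.8113223841992847
[0.0, 0.0, -6.4, -1.4, 0.1, 0.3, 0.0, 0.0, 0.0, -6.3, -1.4, -0.0, 0.2, 0.0, 0.0, 0.0, -6.4, -1.4, -0.3, 0.3, 0.0, 0.0, 0.0, -6.3, -1.4, -0.3, 0.3, 0.0, 0.0, 0.0, -6.4, -1.3, -0.5, 0.3, 0.0, 0.0, 0.0, -6.4, -1.2, -0.7, 0.2, 0.0, 0.0, 0.0, -6.3, -1.2, -0.7, 0.3, 0.0, 0.0, 0.0, -6.4, -1.0, -0.9, 0.3, 0.0, 0.0, 0.0, -6.3, -1.0, -1.1, 0.3, 0.0, 0.0, 0.0, -6.4, -0.9, -1.1, 0.2, 0.0, 0.0, 0.0, -6.4, -0.7, -1.2, 0.3, 0.0, 0.0, 0.0, -6.3, -0.6, -1.3, 0.3, 0.0, 0.0, 0.0, -6.4, -0.4, -1.3, 0.3, 0.0, 0.0, 0.0, -6.4, -0.3, -1.4, 0.2, 0.0, 0.0, 0.0, -6.3, -0.1, -1.4, 0.3, 0.0, 0.0, 0.0, -6.4, 0.0, -1.4, 0.3, 0.0]
[0.43738062 0.3722215  0.35979613] -0.03457720566905724
```

>>> send_rows(increments=[0,0,0,-3.5,4.1,0,0,0,0,0,-3.5,4.1,0,0,0,0,0,-3.5,4.0,0,0,0,0,0,-3.5,4.1,0,0,0,0,0,-3.5,4.1,0,0,0,0,0,-3.5,4.1,0,0,0,0,0,-3.5,4.1,0,0,0,0,0,-3.5,4.0,0,0])

```text
t: 1.1
eef_pos: [0.3999, -0.1989, 0.4047]
eef_rot: [3.142, 0.0, -2.712]
contact_force: [0.5, 0.2, -0.1]
finger_gap: 0.153
gripper_force: 0.0
```

>>> send_rows(increments=[0,0,-6.4,-1.8,4.0,0,0,0,0,-6.5,-2.3,3.7,0,0,0,0,-6.4,-2.7,3.5,0,0,0,0,-6.5,-3.0,3.2,0,0,0,0,-6.4,-3.4,2.8,0,0,0,0,-6.5,-3.6,2.4,0,0,0,0,-6.4,-3.9,1.9,0,0,0,0,-6.5,-4.2,1.5,0,0])

```text
t: 2.1
eef_pos: [0.4, 0.1515, 0.4047]
eef_rot: [-3.142, 0.0, -1.807]
contact_force: [2.3, -0.8, -0.7]
finger_gap: 0.01
gripper_force: 0.0
```

>>> send_rows(increments=[0,0,-6.4,-1.4,0.1,0.3,0,0,0,-6.3,-1.4,0,0.2,0,0,0,-6.4,-1.4,-0.3,0.3,0,0,0,-6.3,-1.4,-0.3,0.3,0,0,0,-6.4,-1.3,-0.5,0.3,0,0,0,-6.4,-1.2,-0.7,0.2,0,0,0,-6.3,-1.2,-0.7,0.3,0,0,0,-6.4,-1.0,-0.9,0.3,0])

```text
t: 3.1
eef_pos: [0.4187, 0.2608, 0.3823]
eef_rot: [3.141, 0.0, -0.919]
contact_force: [0.4, 0.1, -0.6]
finger_gap: 0.009
gripper_force: 0.0
```

>>> send_rows(increments=[0,0,-6.3,-1.0,-1.1,0.3,0,0,0,-6.4,-0.9,-1.1,0.2,0,0,0,-6.4,-0.7,-1.2,0.3,0,0,0,-6.3,-0.6,-1.3,0.3,0,0,0,-6.4,-0.4,-1.3,0.3,0,0,0,-6.4,-0.3,-1.4,0.2,0,0,0,-6.3,-0.1,-1.4,0.3,0,0,0,-6.4,0,-1.4,0.3,0])

```text
t: 4.1
eef_pos: [0.4373, 0.3725, 0.3602]
eef_rot: [3.141, 0.001, -0.031]
contact_force: [0.1, -0.4, 0.1]
finger_gap: 0.004
gripper_force: 0.0
```

```bash
python3 - <<'E'
from h import *
import cv2
s=r.state();print({k:np.round(s[k],3) for k in("t","eef_pos","eef_rot","contact_force","finger_gap")})
T=wristT();np.save("wT.npy",T);im=r.grab_frame("wrist")[:,:,::-1];S=r.grab_frame("side")[:,:,::-1]
cv2.imwrite("pics/w1.png",im);cv2.imwrite("pics/s1.png",S)
o=np.vstack([im[:, :],cv2.resize(S[120:300,190:370],(400,400)) .repeat(1,0)[:200,:].copy().__class__((0,640,3),np.uint8)]) if 0 else im
c=cv2.resize(S[170:330,210:340],None,fx=2.5,fy=2.5)
o=np.zeros((400,640+325,3),np.uint8);o[:,:640]=im;o[:c.shape[0],640:640+c.shape[1]]=c
cv2.imwrite("pics/c2.png",cv2.resize(o,(794,329)));
E
```

```text
{'t': np.float64(4.1), 'eef_pos': array([0.437, 0.372, 0.36 ]), 'eef_rot': array([ 3.141e+00,  1.000e-03, -3.100e-02]), 'contact_force': array([ 0.147, -0.411,  0.135]), 'finger_gap': np.float64(0.004)}
```

View pics/w1.png

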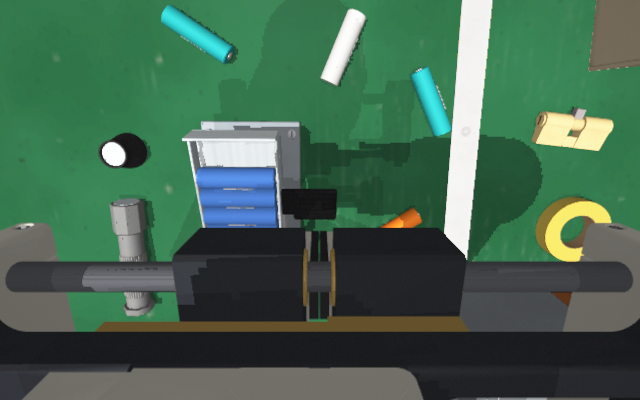

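Wrist view: the pad is centred near (309,204), right of the chute. Cells are clear of the fingers, and orange is at (402,218). I'll check the pad position against the estimate.

```bash
python3 - <<'E'
from h import *
T=np.load("wT.npy");W=r.calibration("wrist");S=r.calibration("side");C=r.calibration("scene")
q=(.376,.444,-.035)
K=[[.046,-.049,.092],[.046,-.083,.092],[.074,-.083,.102],[.074,-.049,.102],[.06,-.066,.097],[.120,-.05,.005]]
print(proj(disp(K,q),W,T).round(1))
print(tri([((301.1,226.2),S,S["T"]),((295.2,198.1),C,C["T"]),((309.5,204),W,T)]))
t=proj([[0.4373+0,0.3725,.3602-.178]],W,T);print("tip px",t)
E
```

```text
[[294.2 221.3]
 [336.3 221.4]
 [337.7 191.1]
 [292.6 190.9]
 [315.2 206.7]
 [300.3 122.1]]
(array([0.43500755, 0.3798382 , 0.09304354]), np.float64(1.288092094312674))
tip px [[319.80755251 248.40151461]]
```

View pics/c2.png

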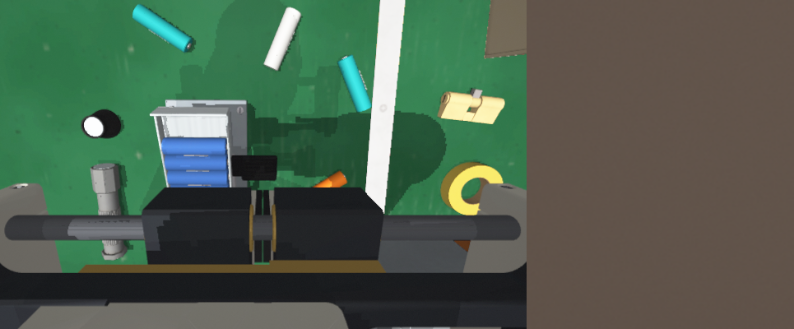

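Predicted corners agree (the base corner falls within 1 px), so I'll go down to just above the pad.

>>> send_rows(increments=[0,0,0,0,0,2.0,0,0,0,0,0,0,2.0,0,0,0,0,0,0,2.0,0,0,0,0,0,0,1.2,0,0,0,0,0,0,0.6,0,0,0,0,0,0,0.6,0])

```text
t: 4.95
eef_pos: [0.4376, 0.3723, 0.277]
eef_rot: [-3.141, -0.001, -0.035]
contact_force: [1.4, 0.7, 2.6]
finger_gap: 0.006
gripper_force: 0.8
```

>>> send_rows(increments=[0,0,0,0,0,0.8,0,0,0,0,0,0,0.8,0,0,0,0,0,0,0.5,0])

```text
t: 5.32
eef_pos: [0.4375, 0.3723, 0.2555]
eef_rot: [-3.141, -0.001, -0.034]
contact_force: [1.2, 0.4, 2.6]
finger_gap: 0.009
gripper_force: 1.3
```

>>> send_rows(increments=[0,0,0,0,0,0.9,0,0,0,0,0,0,0.7,0,0,0,0,0,0,0.3,0,0,0,0,0,0,0,0])

```text
t: 5.82
eef_pos: [0.4377, 0.3724, 0.2367]
eef_rot: [-3.141, -0.001, -0.034]
contact_force: [4.6, 0.5, 3.5]
finger_gap: 0.007
gripper_force: 2.4
```

>>> send_rows(increments=[0,0,0,0,0,0.2,0,0,0,0,0,0,0,0])

```text
t: 6.08
eef_pos: [0.4375, 0.3723, 0.2347]
eef_rot: [-3.141, -0.001, -0.034]
contact_force: [5.6, 1.1, 2.7]
finger_gap: 0.006
gripper_force: 2.5
```

```bash
python3 - <<'E'
from h import *
import cv2
im=r.grab_frame("wrist")[:,:,::-1];S=r.grab_frame("scene")[:,:,::-1]
cv2.imwrite("pics/c3.png",np.vstack([im[60:330],cv2.resize(S[150:290,180:430],(640,330))[:, :]]))
E
```

```text
(no output)
```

View pics/c3.png

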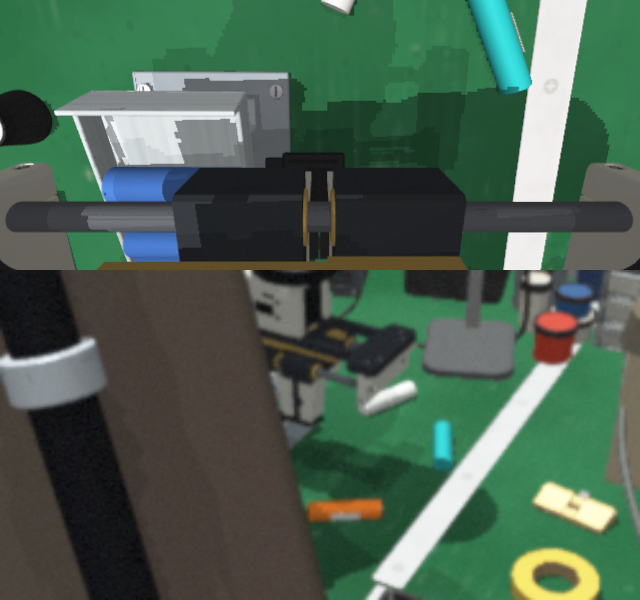

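Wrist view: the pad is nearly down at (313,160) in the crop, with the upper cells still held at (150,200). The lower chute is hidden behind the gripper. The sideways force comes from pad friction, so I'll ease +x slightly and keep holding.

>>> send_rows(increments=[0,0,0,0.2,0,0,0,0,0,0,0.2,0,0.1,0,0,0,0,0,0,0,0,0,0,0,0,0,0,0])

```text
t: 6.68
eef_pos: [0.441, 0.3717, 0.2334]
eef_rot: [3.141, 0.001, -0.035]
contact_force: [-2.3, -0.9, 4.9]
finger_gap: 0.004
gripper_force: 1.7
```

>>> send_rows(increments=[0,0,0,0,0,0.1,0,0,0,0,0,0,0,0,0,0,0,0,0,0,0,0,0,0,0,0,0,0,0,0,0,0,0,0,0])

```text
t: 7.3
eef_pos: [0.4413, 0.3718, 0.2326]
eef_rot: [3.141, 0.0, -0.035]
contact_force: [-0.8, -1.5, 5.2]
finger_gap: 0.01
gripper_force: 1.8
```

>>> send_rows(increments=[0,0,0,0,0,0.2,0,0,0,0,0,0,0,0,0,0,0,0,0,0,0,0,0,0,0,0,0,0,0,0,0,0,0,0,0])

```text
t: 7.92
eef_pos: [0.4413, 0.3719, 0.2316]
eef_rot: [-3.141, -0.0, -0.034]
contact_force: [-4.6, -2.8, 12.8]
finger_gap: 0.003
gripper_force: 5.6
```

On the stop at 12.8 N. I'll hold a bit less hard, then release and look.

>>> send_rows(increments=[0,0,0,0,0,-0.1,0,0,0,0,0,0,0,0,0,0,0,0,0,-0.7,0,0,0,0,0,0,-1.2,0,0,0,0,0,0,-1.5,0,0,0,0,0,0,-2.0,0,0,0,0,0,0,-2.0,0,0,0,0,0,0,-2.5,0])

```text
t: 8.93
eef_pos: [0.4411, 0.3719, 0.3317]
eef_rot: [3.142, 0.0, -0.035]
contact_force: [0.5, 0.0, -0.7]
finger_gap: 0.004
gripper_force: 0.0
```

>>> send_rows(increments=[0,0,0,-4,0,-3.0,0,0,0,0,-5,0,-2.0,0,0,0,0,-5,0,0,0,0,0,0,0,0,0,0])

```text
t: 9.43
eef_pos: [0.2989, 0.3765, 0.3821]
eef_rot: [-3.139, 0.0, -0.031]
contact_force: [0.3, 0.8, 0.0]
finger_gap: 0.001
gripper_force: 0.0
```

```bash
python3 - <<'E'
from h import *
import cv2
s=r.state();print(s["t"],s["eef_pos"],s["contact_force"])
cv2.imwrite("pics/w4.png",r.grab_frame("wrist")[:,:,::-1])
E
```

```text
9.425 [0.29893519 0.3765466  0.38214566] [0.29711074 0.79735676 0.03788676]
```

View pics/w4.png

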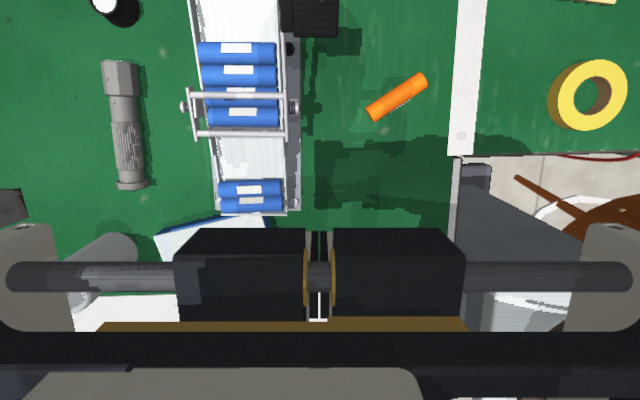

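The first pair lies at the lip (250,195), four cells wait behind the gate (237,50–117), and the pad is up at (315,15). Now the second press.

>>> send_rows(increments=[0,0,0,5,0,0,0,0,0,0,5,0,2.0,0,0,0,0,3.8,0,2.0,0,0,0,0,0,0,3.0,0,0,0,0,0,0,2.0,0,0,0,0,0,0,1.0,0,0,0,0,0,0,0.8,0,0,0,0,0,0,0.8,0])

```text
t: 10.48
eef_pos: [0.4398, 0.3724, 0.2652]
eef_rot: [-3.14, -0.001, -0.034]
contact_force: [0.7, 0.5, 2.4]
finger_gap: 0.002
gripper_force: 1.1
```

>>> send_rows(increments=[0,0,0,0,0,0.8,0,0,0,0,0,0,0.8,0,0,0,0,0.1,0,0.8,0,0,0,0,0.1,0,0.7,0,0,0,0,0.1,0,0.2,0,0,0,0,0,0,0,0])

```text
t: 11.22
eef_pos: [0.442, 0.3721, 0.2318]
eef_rot: [3.141, 0.0, -0.034]
contact_force: [-2.8, 0.3, 8.0]
finger_gap: 0.003
gripper_force: 3.8
```

>>> send_rows(increments=[0,0,0,0,0,0.1,0,0,0,0,0,0,0,0])

```text
t: 11.48
eef_pos: [0.442, 0.3721, 0.2314]
eef_rot: [-3.141, 0.0, -0.034]
contact_force: [-4.6, -1.2, 14.1]
finger_gap: 0.004
gripper_force: 5.7
```

On the stop; hold about 1.5 s, then release.

>>> send_rows(increments=[0,0,0,0,0,0,0,0,0,0,0,0,0,0,0,0,0,0,0,0,0,0,0,0,0,0,0,0,0,0,0,0,0,0,0,0,0,0,0,0,0,0,0,0,0,0,0,0,0,0,0,0,0,0,0,0])

```text
t: 12.48
eef_pos: [0.442, 0.3721, 0.2314]
eef_rot: [-3.141, 0.0, -0.034]
contact_force: [-3.2, -0.6, 12.4]
finger_gap: 0.006
gripper_force: 5.6
```

>>> send_rows(increments=[0,0,0,0,0,0,0,0,0,0,0,0,0,0,0,0,0,0,0,0,0,0,0,0,0,0,0,0])

```text
t: 12.98
eef_pos: [0.442, 0.3721, 0.2314]
eef_rot: [-3.141, 0.0, -0.034]
contact_force: [-4.3, -0.3, 13.5]
finger_gap: 0.005
gripper_force: 5.6
```

>>> send_rows(increments=[0,0,0,0,0,-0.1,0,0,0,0,0,0,0,0,0,0,0,0,0,-0.7,0,0,0,0,0,0,-1.2,0,0,0,0,0,0,-1.5,0,0,0,0,0,0,-2.0,0,0,0,0,0,0,-2.0,0,0,0,0,0,0,-2.5,0])

```text
t: 13.98
eef_pos: [0.4419, 0.3713, 0.3314]
eef_rot: [3.14, 0.001, -0.035]
contact_force: [-0.1, 0.4, 0.1]
finger_gap: 0.007
gripper_force: 0.0
```

>>> send_rows(increments=[0,0,0,-4,0,-3.0,0,0,0,0,-5,0,-2.0,0,0,0,0,-5,0,0,0,0,0,0,0,0,0,0,0,0,0,0,0,0,0,0,0,0,0,0,0,0])

```text
t: 14.72
eef_pos: [0.3031, 0.3766, 0.3805]
eef_rot: [3.141, 0.0, -0.035]
contact_force: [-0.1, -0.3, 0.9]
finger_gap: 0.008
gripper_force: 0.0
```

```bash
python3 - <<'E'
from h import *
import cv2
s=r.state();print(s["t"],s["eef_pos"],s["contact_force"])
cv2.imwrite("pics/w5.png",r.grab_frame("wrist")[:,:,::-1])
E
```

```text
14.725 [0.30307023 0.37663381 0.38053662] [-0.07716009 -0.31462201  0.85882117]
```

View pics/w5.png

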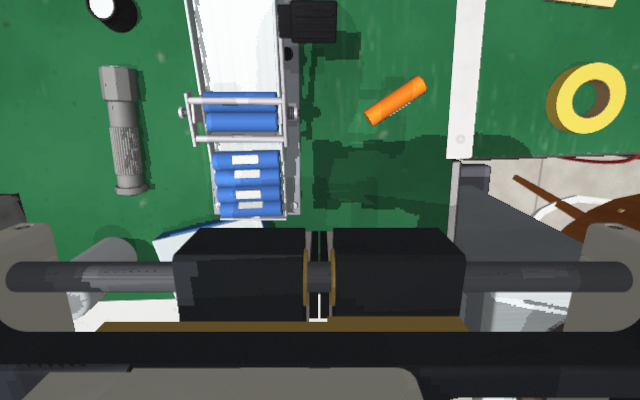

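The four cells lie at the lower end (rows 158–208). The last two wait at the closed gate (rows 100 and 121), and the pad is up at (315,20).

```bash
python3 -c "
from rig import r
print(r.finish_job())"
```

```text
the job is handed in; nothing more can be done
None
```

I pressed the pad fully to its stop twice and handed the job in at about 15 s; the last wrist picture shows four cells at the lower end, two waiting behind the closed gate and the pad up, but the hand-in returned no verdict.

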